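# Push the cover-slip box in under the spring flap of the waste bin

## Robot

A 6-joint arm with a two-finger parallel gripper is mounted at the origin on a cart in front of the work surface, level with it; the furniture and walls round the work are solid. World frame = base frame: x ahead of the robot, y to its left, z up, the work surface at z = 0. Lengths are in m, angles in rad, forces in N, time in s.
With the tool pointing down it reaches from about 0.3 to 0.775 m from the base axis. Payload 14.6 kg.
Tool frame: the origin (TCP) lies midway between the tips of the shut fingers; the grasp point (between the pads) lies 19 mm behind it; z points along the fingers, y is the direction in which the jaws open and shut (so a half turn about z gives the same grasp; the last joint's range is limited). The gripper opens to 85 mm and grips with 20 to 120 N. Pads are 22 mm wide; open, the fingers measure 114 mm over their backs; the gripper's body (76 mm by 85 mm) begins 54 mm behind the grasp point. The pads swing forward as they close: fully open they stand 13 mm farther back than shut.
Start: joints at [1.253, 0.3, 1.521, -0, 1.321, -0.067], TCP at [0.136, 0.533, 0.231] pointing down, gripper open.
Joint ranges: [-3.03, 3.03], [-0.79, 2.21], [0.23, 2.52], [-1.04, 4.18], [0, 3.07], [-2.55, 2.55]. Speed limits (rad/s): [2.22, 2.22, 2.57, 3.14, 3.14, 3.14].

## Interface

Orientations are given as a 3x3 rotation matrix whose columns are the frame's x, y, z axes.
In Python, from station import sense, eyes, order gives the robot as it stands.
- The arm moves only by the tool servo_tool, never from a script. Its argument "steps" is one flat list of numbers, 7 for each row, row after row: the shift along the tool's x, y, z in cm, then the turn, a rotation vector about the tool's x, y, z in degrees, then the gripper's target within -1 to 1 (shut at 1, half-way at 0, fully open at -1). A call has 1 to 10 rows; each row shifts and turns the commanded pose from where the row before left it, along the tool's axes as they then stand; what a row does not reach is not made up. A row lasts 1/8 s, in which the tool goes at most 62.5 mm and 10.7 degrees, less where a joint would pass 70% of its speed; a pose out of reach is approached as far as the arm can. A call with a gripper value outside its range is refused whole. The fingers move at their own pace and stop on an object; "newtons" is the grip in N (left out, the last holds). Time passes only in rows, so rows that do not move let the fingers close. It gives the time, the measured TCP pose, the force and the opening at its end, in the units of the state.
- sense(): the state, without advancing time (a new reading comes with each control period).
- eyes.grab_frame(name): name is "side" or "top"; returns (picture, depth): 480x640x3 uint8, red, green, blue; 480x640 float32, m along the optical axis (not along the pixel's ray), 0 where there is no reading.
- eyes.camera_params(name): a dict with "mtx" (3x3 intrinsics, pixels), "cam_to_world" (4x4, takes a point from camera to world coordinates). Camera axes: x right, y down, z forward; pixel columns grow to the right and rows downward; lengths in m; the calibration is good to about 2 mm. A picture is of the moment at which its call begins. camera_params takes no time and is no camera call.
- order.job_done(): hands the job in, once; it reports no verdict.
The state is a dict: "time_s": time; "joint_positions": joint angles; "dq": joint speeds; "effort": joint torques, N m; "position": TCP position; "tcp_rot": TCP orientation; "ft_force": force on the tool from outside, world axes, zero at the start; "torque": the same for the moment, N m; "grip_width": finger opening in m.
Only numpy, scipy, OpenCV 4.12 (cv2) and the standard library are available. Lean on these libraries where they do the work, as an engineer would, in place of code of your own. Each camera call takes 0.05 s, during which the arm holds its last target.

## Task

The used-up cover-slip box on the loading shelf of the small glass-waste bin has to go into the bin, whose flap is sprung shut. Hold the flap open by pressing down the long pedal beside the shelf with one fingertip and, while it is held, push the box along the shelf with the other fingertip, in under the flap, until it drops into the bin; then let the pedal go so that the flap shuts. Do not lift or carry the box, and leave the beaker and the dropper bottles around the bin standing where they are.

Things in the scene. Friction and masses are not known exactly. Their poses are not given: they have to be found in the camera images.
- waste_bin: Small fixed bench waste bin with a loading shelf, 225 x 110 x 80 mm in all. Origin on the table top straight below the bin's mouth, on the middle line of the shelf; x points along the shelf into the bin (away from the robot), y to the left seen that way, z up. White hopper, inside x = -6 to 64 mm, y = -25 to 25 mm, floor z = 4 mm, open on top under the flap
- mouth (a point): Middle of the bin's mouth at shelf height (62 mm over the bin's origin, axes as the bin's). The shelf is a level lane 36 mm wide that runs from 150 to 6 mm before it, a 5 mm high, 4 mm thick fence on each side. Once its centre is past the shelf's end the box tips in by itself; the front of the pushing finger need not come nearer than 8 mm to this point (the flap's lip is at x = 0 to 3 mm)
- flap (a joint): Flap and pedal, one rigid rocker; its axle runs along the bin's x axis at y = 40, z = 63 mm. 0 rad = shut (cover level, top at z = 80 mm, front lip 2 mm over shelf height blocks the lane); 0.87 = pedal fully down. From 0.5 on the box passes under it. A spring shuts it: pressing takes about 3 to 5 N. At 0.7 the cover's free (-y) edge stands about 55 mm over shelf height, at x = 0 to 67 mm
- pedal_mid (a point): Middle of the pedal's upper face: steel strip 132 mm long (bin x = -142 to -10 mm), 4 to 48 mm left of the axle. Flap shut, it slopes up to the left at 45 degrees; pressed, it is level at 0.79 rad, 3 mm above shelf height. A fingertip can press it anywhere and slide along it: at bin y = 64 mm and 6 mm above shelf height it holds the flap at about 0.6 rad. With the flap shut the point's axes are the bin's
- coverslips: The cover-slip box, a small closed box 30 x 30 x 13 mm (teal lid, white base), 20 g, flat on the loading shelf, its sides about parallel to the shelf. Origin at the centre of its underside, z up
- drop_iodine: Small brown dropper bottle with black cap, 27 mm wide, 61 mm high, on the table; bystander. Origin at the centre of its underside
- beaker_100: Small clear beaker, 59 x 53 x 67 mm, on the table; bystander. Origin at the centre of its underside
- drop_oil: Amber dropper bottle with a rubber teat, 29 mm wide, 93 mm high, on the table; bystander. Origin at the centre of its underside
Not all that is in view belongs to the job. Of the things like the coverslips, leave any that is blue; of the rest the smaller one is meant.

How it is judged:
By the outcome, as a careful person would: the job done as asked, in the order asked, and still so for the second after the job is handed in, with the robot touching nothing.
It also fails if it takes over 34 s, if anything falls off the work surface, if the arm or the gripper's body presses on something with over 40 N, if the wrist force passes 120 N, or if a joint passes its speed limit or range.

## Working session

There is one attempt and no reset: what is moved stays moved. The work goes in short steps, Python scripts to look and compute and a tool call to move; the robot and the scene stay as the last step left them, time stands still between calls to the robot, and variables do not carry over. Pictures are saved under pics/ and viewed, and the job is handed in when it is done.

Besides the shell and the picture viewer there is one more tool, called after "Call:" as name(argument=value, ...) on one line, values as JSON. servo_tool: Moves the arm, as the interface text tells. Its arguments: {"type":"object","properties":{"steps":{"type":"array","items":{"type":"number"}},"newtons":{"type":"number"}},"required":["steps"]}

```bash
mkdir -p pics; cat > h.py <<'E'
import numpy as np, cv2, pickle
from station import sense, eyes, order
def grab(n,f):
    p,d=eyes.grab_frame(n); cv2.imwrite(f'pics/{f}.png',p[:,:,::-1]); c=eyes.camera_params(n)
    np.savez(f'pics/{f}.npz',p=p,d=d,K=c['mtx'],T=c['cam_to_world']); return p,d
def load(f): return np.load(f'pics/{f}.npz')
def pts(z):
    d=z['d'];K=z['K'];T=z['T'];v,u=np.indices(d.shape)
    P=np.stack([(u-K[0,2])/K[0,0]*d,(v-K[1,2])/K[1,1]*d,d],-1)
    return P@T[:3,:3].T+T[:3,3]
E
python3 - <<'E'
from h import *
grab('top','t0');grab('side','s0')
s=sense();print(s)
for n in('t0','s0'):
    z=load(n);print(z['K'],z['T'])
E
```

```text
{'time_s': 0.1, 'joint_positions': array([ 1.25338637e+00,  3.00462850e-01,  1.52151440e+00,  4.02333757e-06,
        1.32073683e+00, -6.65772510e-02]), 'dq': array([-1.43383269e-03, -1.97763161e-03, -2.00912096e-03,  7.71667571e-04,
       -1.60755264e-03, -2.37469126e-05]), 'effort': array([ 1.59752253e-03, -5.44371700e+01, -3.62370980e+01, -2.47917740e-05,
        2.92173172e-03,  5.80593451e-06]), 'position': array([0.13643812, 0.53258532, 0.23075406]), 'tcp_rot': array([[-9.68705809e-01,  2.48211464e-01, -3.53708038e-04],
       [ 2.48211703e-01,  9.68705228e-01, -1.06418985e-03],
       [ 7.84947051e-05, -1.11868137e-03, -9.99999371e-01]]), 'ft_force': array([-0.13498591,  1.02146059,  1.09359239]), 'torque': array([-0.00704982,  0.0413118 ,  0.01394304]), 'grip_width': 0.08543944384545565}
[[611.56553715   0.         323.37731927]
 [  0.         611.56553715 231.05547394]
 [  0.           0.           1.        ]] [[ 0.01199351 -0.99111556  0.13246171  0.42631322]
 [-0.99989503 -0.01296432 -0.00646894  0.33791516]
 [ 0.00812874 -0.13237022 -0.99116701  0.96188928]
 [ 0.          0.          0.          1.        ]]
[[619.3514717    0.         318.18244595]
 [  0.         619.3514717  236.74024977]
 [  0.           0.           1.        ]] [[ 0.74526768 -0.42956744  0.50994892 -0.00359033]
 [-0.66676283 -0.48226083  0.56820051 -0.22865005]
 [ 0.00184796 -0.76347646 -0.64583301  0.72852939]
 [ 0.          0.          0.          1.        ]]
```

View pics/t0.png

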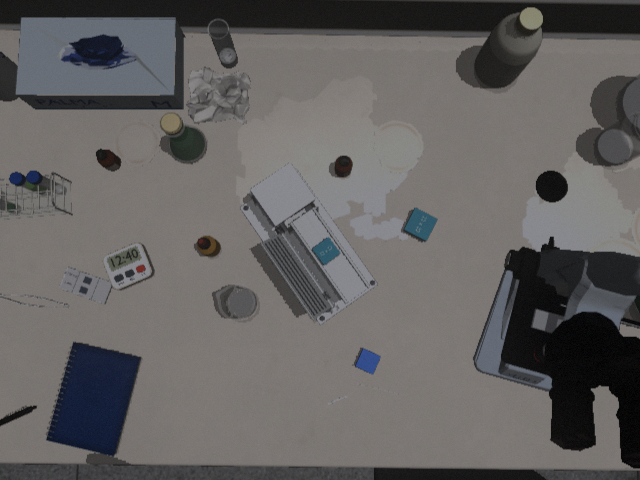

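View pics/s0.png

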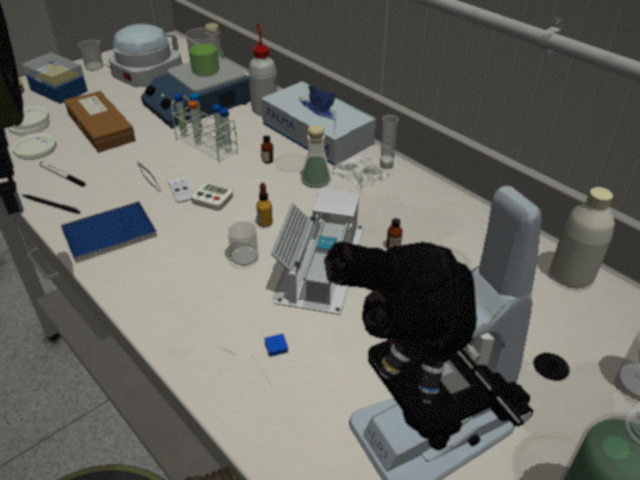

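Top view: candidates are teal box on the shelf (326,250), a larger teal box on the table (420,224) and a blue one (367,361). Chosen: the one on the shelf. Now a close crop and measurements.

```bash
python3 - <<'E'
from h import *
z=load('t0');c=z['p'][150:335,190:440,::-1]
c=np.clip(c.astype(float)*1.6,0,255).astype(np.uint8)
cv2.imwrite('pics/c0.png',cv2.resize(c,None,fx=3.2,fy=3.2,interpolation=cv2.INTER_CUBIC))
z2=load('s0');c=z2['p'][170:330,200:440,::-1]
cv2.imwrite('pics/c1.png',cv2.resize(np.clip(c.astype(float)*1.5,0,255).astype(np.uint8),None,fx=3.2,fy=3.2,interpolation=cv2.INTER_CUBIC))
for n in('t0','s0'):
  z=load(n);P=pts(z);h=cv2.cvtColor(z['p'],cv2.COLOR_RGB2HSV)
  m=((h[...,0]>85)&(h[...,0]<105)&(h[...,1]>110)).astype(np.uint8)
  k,l,st,ce=cv2.connectedComponentsWithStats(m)
  for i in range(1,k):
    if st[i,4]>60: 
      q=P[l==i]; print(n,ce[i],st[i,4],np.median(q,0),cv2.minAreaRect((q[:,:2]*1000).astype(np.float32)))
z=load('t0');P=pts(z)
# shelf and cover top height histogram near the bin
R=P[150:335,230:390];hh=np.histogram(R[...,2],bins=np.arange(-.01,.13,.004));print(np.c_[hh[1][:-1],hh[0]].round(3).tolist())
# cover: z 75-85mm
m=(abs(P[...,2]-.080)<.004);m[:150]=0;m[335:]=0;m[:,:230]=0;m[:,390:]=0
k,l,st,ce=cv2.connectedComponentsWithStats(m.astype(np.uint8))
for i in range(1,k):
    if st[i,4]>100:
      q=P[l==i];print(st[i],q.mean(0)); r=cv2.minAreaRect((q[:,:2]*1000).astype(np.float32));print(r,cv2.boxPoints(r))
E
```

```text
t0 [419.9265233  224.05197133] 558 [0.56526096 0.18112791 0.01790819] ((565.7227783203125, 180.82675170898438), (39.061676025390625, 39.526954650878906), 62.28573989868164)
t0 [325.58725762 250.53739612] 361 [0.51664202 0.32813383 0.07572003] ((482.0533752441406, 325.3329162597656), (108.44407653808594, 36.069313049316406), 5.67734956741333)
s0 [71.75757576 88.68181818] 66 [0.47678357 1.21156304 0.02410004] ((474.63250732421875, 1211.1214599609375), (44.62321090698242, 11.840704917907715), 15.260991096496582)
s0 [57.36111111 94.38888889] 72 [0.43568084 1.20929231 0.01929902] ((436.401611328125, 1222.0474853515625), (34.46533966064453, 67.1135482788086), 43.0766716003418)
s0 [194.95945946  96.13513514] 74 [0.60273409 0.84042167 0.10458113] ((621.4723510742188, 878.1104125976562), (106.82850646972656, 26.355127334594727), 57.169036865234375)
s0 [325.72777778 242.63333333] 180 [0.51159373 0.32807909 0.07400326] ((254.52630615234375, 59.81501770019531), (773.6363525390625, 28.84567642211914), 46.042701721191406)
[[-0.01, 1.0], [-0.006, 533.0], [-0.002, 11794.0], [0.002, 7658.0], [0.006, 
[... 502 characters left out ...]
2  ]
((598.130859375, 392.6761474609375), (67.87541961669922, 72.32723999023438), 35.410972595214844) [[549.51654 402.48535]
 [591.4256  343.5374 ]
 [646.7452  382.86694]
 [604.8361  441.81488]]
[271 236  57  78 493] [0.48084577 0.36645407 0.08003848]
((481.64385986328125, 367.02520751953125), (131.3767547607422, 12.495221138000488), 35.86293029785156) [[424.74847 333.60498]
 [432.0688  323.47858]
 [538.53925 400.44543]
 [531.21893 410.57184]]
[318 239  22  26 176] [0.51521756 0.32543849 0.07703037]
((515.3504028320312, 328.13983154296875), (29.791189193725586, 28.868600845336914), 37.70966339111328) [[494.7373  330.44806]
 [512.39514 307.6095 ]
 [535.9635  325.8316 ]
 [518.30566 348.67017]]
```

View pics/c0.png

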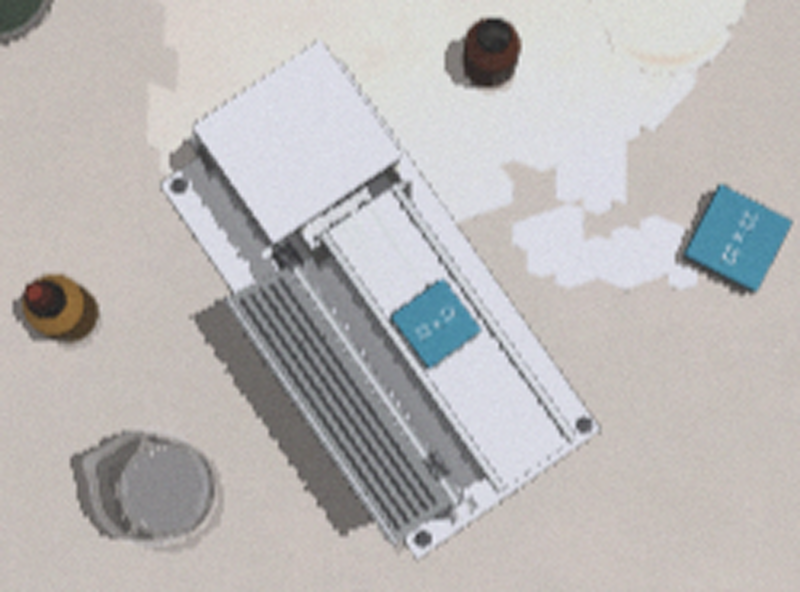

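View pics/c1.png

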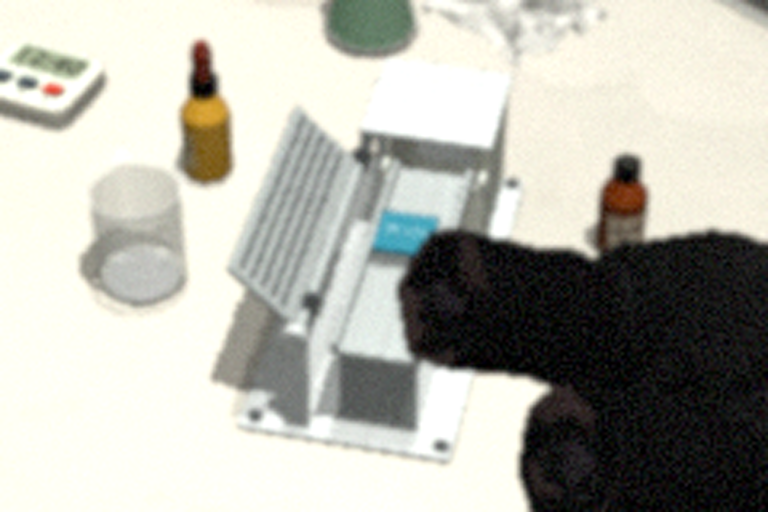

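```bash
python3 - <<'E'
from h import *
z=load('t0');P=pts(z)
reg=np.zeros(P.shape[:2],bool);reg[150:335,230:390]=1
# yaw from pedal + shelf extents
m=reg&(P[...,2]>.068)&(P[...,2]<.1)
th=np.radians(35.7)
R=np.array([[np.cos(th),np.sin(th)],[-np.sin(th),np.cos(th)]])
Q=P[...,:2]@R.T
def rng(mask,name):
    q=Q[mask];print(name,mask.sum(),np.percentile(q,[0.5,2,50,98,99.5],axis=0).round(4).tolist())
# pedal: v greater part
sh=reg&(abs(P[...,2]-.062)<.004)
k,l,st,ce=cv2.connectedComponentsWithStats(sh.astype(np.uint8));i=1+np.argmax(st[1:,4])
rng(l==i,'shelf'); q=P[l==i];r=cv2.minAreaRect((q[:,:2]*1000).astype(np.float32));print(r)
c0=Q[l==i].mean(0)
ped=reg&(P[...,2]>.070)&(Q[...,1]>c0[1]+.04)&(Q[...,0]<c0[0]+.07)
k,l,st,ce=cv2.connectedComponentsWithStats(ped.astype(np.uint8));i=1+np.argmax(st[1:,4])
rng(l==i,'ped');q=P[l==i];print(cv2.minAreaRect((q[:,:2]*1000).astype(np.float32)),'zmax',np.percentile(q[:,2],[1,99]))
cov=reg&(abs(P[...,2]-.08)<.004)&(Q[...,0]>c0[0]+.07)
rng(cov,'cover')
base=reg&(P[...,2]>.0)&(P[...,2]<.01)&(z['p'].min(-1)>140)
# precise yaw: fit line to fence edges by edges in gray (rays onto z)
g=cv2.cvtColor(z['p'],cv2.COLOR_RGB2GRAY)
L=cv2.createLineSegmentDetector().detect(g[150:335,230:390])[0][:,0]+[230,150,230,150]
K=z['K'];T=z['T']
def ray(u,v,h):
    d=T[:3,:3]@np.array([(u-K[0,2])/K[0,0],(v-K[1,2])/K[1,1],1]);s=(h-T[2,3])/d[2];return T[:3,3]+s*d
for a in L:
    n=np.hypot(a[2]-a[0],a[3]-a[1])
    if n>25:
        A,B=ray(a[0],a[1],.062),ray(a[2],a[3],.062);e=B-A
        print(a.round(1),round(n),'ang',round(np.degrees(np.arctan2(e[1],e[0])),1),(R@A[:2]).round(4),(R@B[:2]).round(4))
m=(cv2.inRange(cv2.cvtColor(z['p'],cv2.COLOR_RGB2HSV),(85,110,0),(105,255,255))>0)&reg
v,u=np.nonzero(m);r=[ray(a,b,.075) for a,b in zip(u,v)];r=np.array(r)[:,:2]
print('box',r.mean(0),R@r.mean(0),cv2.minAreaRect((r*1000).astype(np.float32)))
E
```

```text
shelf 1916 [[0.5319, -0.0548], [0.5336, -0.0536], [0.5898, -0.0361], [0.6729, -0.0184], [0.6748, -0.0174]]
((511.5954895019531, 322.3216552734375), (144.33473205566406, 41.140499114990234), 35.913055419921875)
ped 2032 [[0.5401, 0.0066], [0.5421, 0.0076], [0.6043, 0.0236], [0.6685, 0.0385], [0.6702, 0.0389]]
((478.8406677246094, 370.72247314453125), (131.4727783203125, 35.044010162353516), 35.70323181152344) zmax [0.07036274 0.10136246]
cover 2171 [[0.6813, -0.0656], [0.6822, -0.0645], [0.7142, -0.0299], [0.7468, 0.0047], [0.7478, 0.0057]]
[250.1 189.7 274.3 224.4] 42 ang -144.3 [0.7515 0.0048] [0.6875 0.0048]
[284.4 218.1 313.7 199. ] 35 ang -55.8 [ 0.6868 -0.0129] [ 0.6854 -0.0652]
[290.4 223.2 309.  250. ] 33 ang -144.6 [ 0.6753 -0.0159] [ 0.6266 -0.0156]
[295.5 316.9 249.  248.8] 83 ang 35.5 [0.5575 0.0563] [0.6789 0.0559]
[329.3 235.7 311.7 210.7] 31 ang 35.6 [ 0.6269 -0.0525] [ 0.6726 -0.0526]
[365.9 287.9 340.5 252. ] 44 ang 35.7 [ 0.5329 -0.0522] [ 0.5976 -0.0522]
[266.9 232.7 248.3 206.4] 32 ang 36.1 [0.6835 0.0208] [0.7322 0.0212]
[311.4 313.4 264.6 245.5] 83 ang 35.6 [0.54
[... 560 characters left out ...]
9] 46 ang 35.6 [0.5476 0.0234] [0.6146 0.0234]
[287.8 265.9 272.  243. ] 28 ang 35.7 [0.6253 0.0233] [0.6665 0.0233]
[276.9 259.3 314.2 313.3] 66 ang -144.4 [0.6424 0.031 ] [0.5463 0.0311]
[314.4 310.6 283.3 265.5] 55 ang 35.5 [0.5492 0.0286] [0.6295 0.0284]
[284.5 264.3 302.9 290.8] 32 ang -144.3 [0.63   0.0259] [0.5825 0.0259]
[314.3 298.2 288.3 260.5] 46 ang 35.5 [0.5641 0.0184] [0.6314 0.0182]
[346.9 304.4 367.7 290. ] 25 ang -55.0 [ 0.5294 -0.0154] [ 0.5289 -0.0525]
[303.3 279.3 322.2 306.6] 33 ang -144.4 [0.596  0.0158] [0.5474 0.016 ]
box [0.51625778 0.3285633 ] [ 0.61097466 -0.03443684] ((516.2939453125, 328.6594543457031), (28.882658004760742, 28.911144256591797), 37.33799362182617)
```

Call:
servo_tool(steps=[-3.7, -1.1, 0, 0, 0, 0, -0.2, -3.7, -1.1, 0, 0, 0, 0, -0.2, -3.7, -1.1, 0, 0, 0, 0, -0.2, -3.7, -1.1, 0, 0, 0, 0, -0.2, -3.7, -1.1, 0, 0, 0, 0, -0.2, -3.7, -1.1, 0, 0, 0, 0, -0.2, -3.7, -1.1, 0, 0, 0, 0, -0.2, -3.7, -1.1, 0, 0, 0, 0, -0.2, -3.7, -1.1, 0, 0, 0, 0, -0.2, -3.7, -1.1, 0, 0, 0, 0, -0.2], newtons=20)

```text
time_s: 1.35
position: [0.4685, 0.3336, 0.231]
tcp_rot: [[-0.969, 0.248, -0.001], [0.248, 0.969, -0.0], [0.0, -0.0, -1.0]]
ft_force: [0.8, 1.0, 0.7]
grip_width: 0.0512
```

Call:
servo_tool(steps=[0, 0, 0, 0, 0, -10, -0.2, 0, 0, 0, 0, 0, -10, -0.2, 0, 0, 0, 0, 0, -10, -0.2, 0, 0, 0, 0, 0, -10, -0.2, 0, 0, 0, 0, 0, -10, -0.2, 0, 0, 0, 0, 0, 0, -0.2, 0, 0, 0, 0, 0, 0, -0.2])

```text
time_s: 2.22
position: [0.4676, 0.3344, 0.2311]
tcp_rot: [[-0.815, -0.579, -0.0], [-0.579, 0.815, -0.0], [0.0, -0.0, -1.0]]
ft_force: [1.1, -0.5, 1.2]
grip_width: 0.0513
```

```bash
cat >> h.py <<'E'
O=np.array([.5727,.3692]);TH=np.radians(35.6);B=np.array([[np.cos(TH),np.sin(TH)],[-np.sin(TH),np.cos(TH)]])
def tb(P): 
    P=np.asarray(P); return np.concatenate([(P[...,:2]-O)@B.T,P[...,2:]],-1)
def crop(f,o,r,s=3.2,g=1.6):
    p=load(f)['p'][r[0]:r[1],r[2]:r[3],::-1]; cv2.imwrite(f'pics/{o}.png',cv2.resize(np.clip(p*float(g),0,255).astype(np.uint8),None,fx=s,fy=s,interpolation=cv2.INTER_CUBIC))
E
python3 - <<'E'
from h import *
print(tb(sense()['position']))
grab('side','s1');crop('s1','c2',(100,320,200,450))
z=load('s1');P=tb(pts(z));
m=(P[...,2]>.2)&(P[...,2]<.40)&(abs(P[...,0]+.105)<.1)&(abs(P[...,1]-.03)<.1)
for a in np.arange(.2,.3,.006):
    q=P[m&(abs(P[...,2]-a)<.003)]
    if len(q)>5: print(round(a,3),len(q),q[:,:2].min(0).round(3),q[:,:2].max(0).round(3), np.histogram(q[:,1],bins=np.arange(-.03,.1,.01))[0])
E
```

```text
[-0.10577751  0.03288314  0.23109627]
0.236 32 [-0.119  0.002] [-0.101  0.066] [ 0  0  0 13  0  0  0  0  9 10  0  0]
0.242 71 [-0.12  -0.005] [-0.099  0.072] [ 0  0 10 21  0  0  0  0 13 22  5  0]
0.248 85 [-0.119 -0.005] [-0.097  0.073] [ 0  0 20 24  0  0  0  0  8 26  7  0]
0.254 86 [-0.119 -0.006] [-0.097  0.073] [ 0  0 18 22  0  0  0  0 11 26  9  0]
0.26 95 [-0.12  -0.005] [-0.098  0.073] [ 0  0 20 26  0  0  0  0 13 26 10  0]
0.266 94 [-0.12  -0.005] [-0.095  0.073] [ 0  0 20 21  0  0  0  0 14 31  8  0]
0.272 76 [-0.119 -0.007] [-0.096  0.075] [ 0  0 11 20  0  0  0  0  5 37  3  0]
0.278 114 [-0.121 -0.021] [-0.101  0.088] [ 2  5 29 18  0  0  0  0  0 30 23  7]
0.284 229 [-0.122 -0.024] [-0.095  0.091] [11 26 53 36  0  0  0  0  4 30 39 27]
0.29 262 [-0.122 -0.025] [-0.095  0.093] [14 29 36 38  4  0  0  0 12 27 28 64]
0.296 165 [-0.125 -0.026] [-0.093  0.093] [20 22  3 34  8  0  0  0 10  9  0 47]
```

View pics/c2.png

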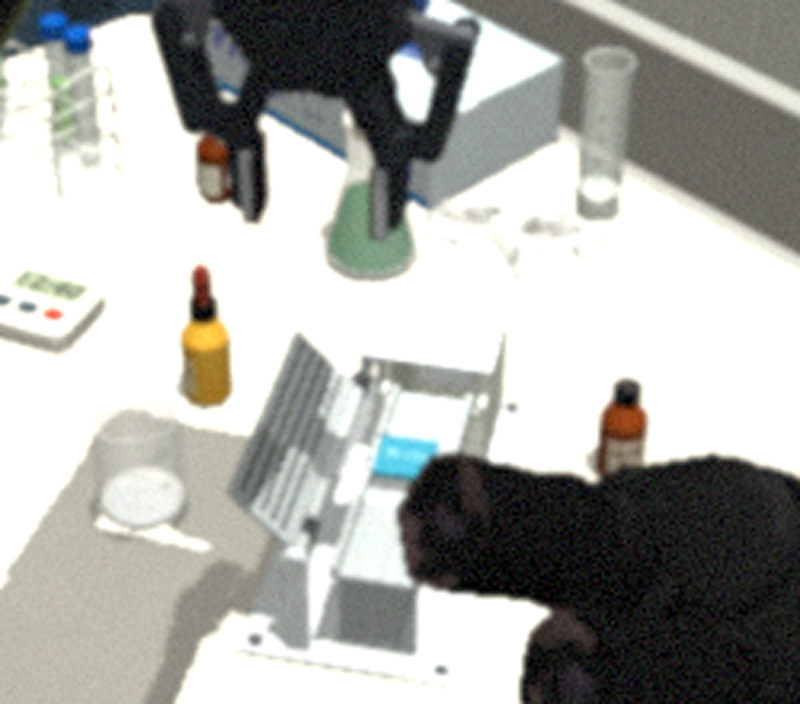

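Fingers measured: pusher y −5..7 mm, pedal finger y 58..73 mm, x −119..−97 mm, behind the box (rear at about −85). Descending.

Call:
servo_tool(steps=[0, 0, 2.5, 0, 0, 0, -0.2, 0, 0, 2.5, 0, 0, 0, -0.2, 0, 0, 2.5, 0, 0, 0, -0.2, 0, 0, 2, 0, 0, 0, -0.2, 0, 0, 2, 0, 0, 0, -0.2, 0, 0, 1, 0, 0, 0, -0.2, 0, 0, 1, 0, 0, 0, -0.2, 0, 0, 0.5, 0, 0, 0, -0.2, 0, 0, 0, 0, 0, 0, -0.2])

```text
time_s: 3.4
position: [0.4676, 0.3344, 0.0913]
tcp_rot: [[-0.813, -0.582, -0.0], [-0.582, 0.813, -0.0], [0.0, 0.0, -1.0]]
ft_force: [0.2, -0.1, -0.6]
grip_width: 0.0515
```

Call:
servo_tool(steps=[0, 0, 0.5, 0, 0, 0, -0.2, 0, 0, 0.5, 0, 0, 0, -0.2, 0, 0, 0.5, 0, 0, 0, -0.2, 0, 0, 0.5, 0, 0, 0, -0.2, 0, 0, 0.4, 0, 0, 0, -0.2, 0, 0, 0, 0, 0, 0, -0.2, 0, 0, 0, 0, 0, 0, -0.2])

```text
time_s: 4.28
position: [0.4676, 0.3344, 0.0674]
tcp_rot: [[-0.813, -0.583, -0.0], [-0.583, 0.813, -0.0], [0.0, -0.0, -1.0]]
ft_force: [-0.7, -0.3, 2.9]
grip_width: 0.0512
```

```bash
python3 - <<'E'
from h import *
print(tb(sense()['position']))
grab('side','s2');crop('s2','c3',(130,330,200,450));grab('top','t2');crop('t2','c4',(130,335,190,440))
E
```

```text
[-0.10572357  0.03283304  0.06735628]
```

View pics/c3.png

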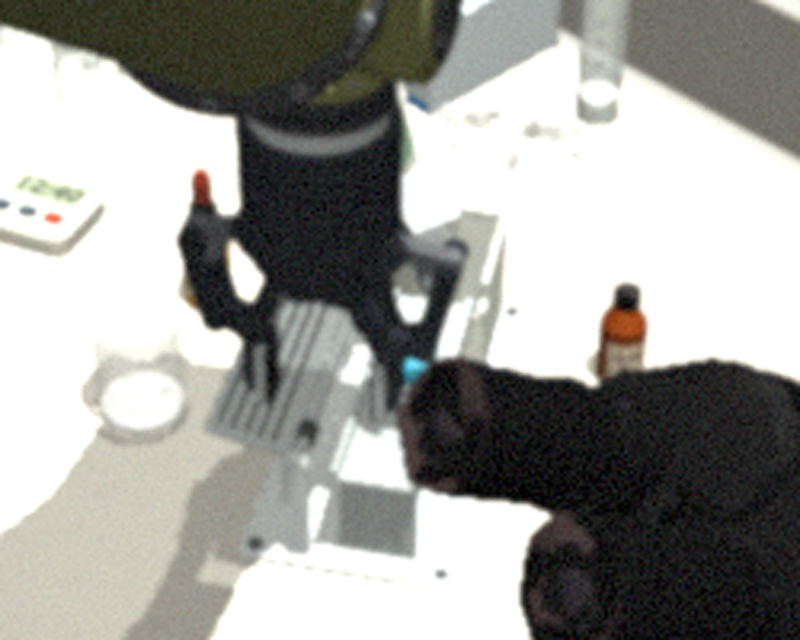

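View pics/c4.png

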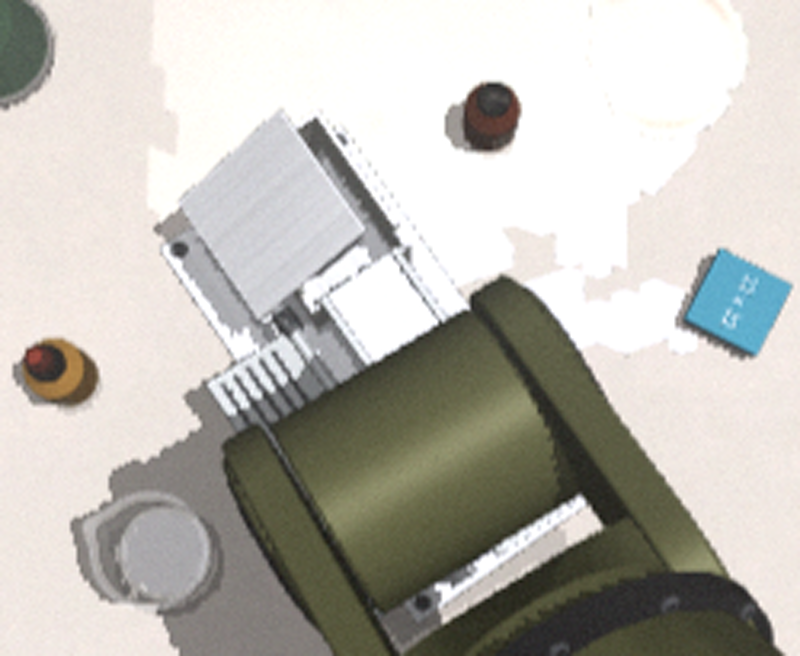

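```bash
cat > fl.py <<'E'
from h import *
import sys
def flap(f):
    z=load(f);P=tb(pts(z))
    # cover face pixels
    m=(P[...,0]>.01)&(P[...,0]<.06)&(P[...,1]>-.05)&(P[...,1]<.05)&(P[...,2]>.085)&(P[...,2]<.15)
    q=P[m];print(len(q)); 
    if len(q)>30:
        a=np.polyfit(q[:,1],q[:,2],1);print('flap rad',-np.arctan(a[0]),'zmax',np.percentile(q[:,2],99),'y',np.percentile(q[:,1],[1,99]))
flap(sys.argv[1])
E
python3 fl.py t2
```

```text
1241
flap rad 0.5634475740879669 zmax 0.11700436320262658 y [-0.01181951  0.03904615]
```

Call:
servo_tool(steps=[0, 0, 0.2, 0, 0, 0, -0.2, 0, 0, 0.2, 0, 0, 0, -0.2, -0.5, 0, 0, 0, 0, 0, -0.2, -0.5, 0, 0, 0, 0, 0, -0.2, -0.5, 0, 0, 0, 0, 0, -0.2, -0.5, 0, 0, 0, 0, 0, -0.2, -0.5, 0, 0, 0, 0, 0, -0.2, -0.5, 0, 0, 0, 0, 0, -0.2, 0, 0, 0, 0, 0, 0, -0.2])

```text
time_s: 5.5
position: [0.4926, 0.3522, 0.0634]
tcp_rot: [[-0.813, -0.582, 0.001], [-0.582, 0.813, 0.001], [-0.001, -0.0, -1.0]]
ft_force: [1.0, 1.1, 2.4]
grip_width: 0.0512
```

```bash
python3 - <<'E'
from h import *
print(tb(sense()['position']))
grab('side','s3');crop('s3','c5',(130,330,200,450));grab('top','t3');crop('t3','c6',(130,335,190,440))
E
python3 fl.py t3
```

```text
[-0.0750281   0.03285344  0.06341651]
1135
flap rad 0.7055622040925035 zmax 0.12363124337222811 y [-0.00416736  0.04164806]
```

View pics/c5.png

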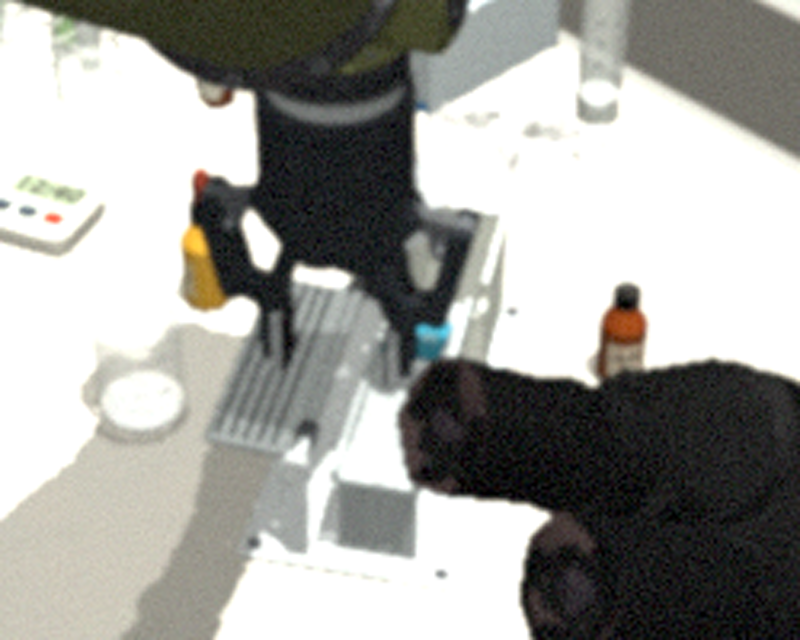

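View pics/c6.png

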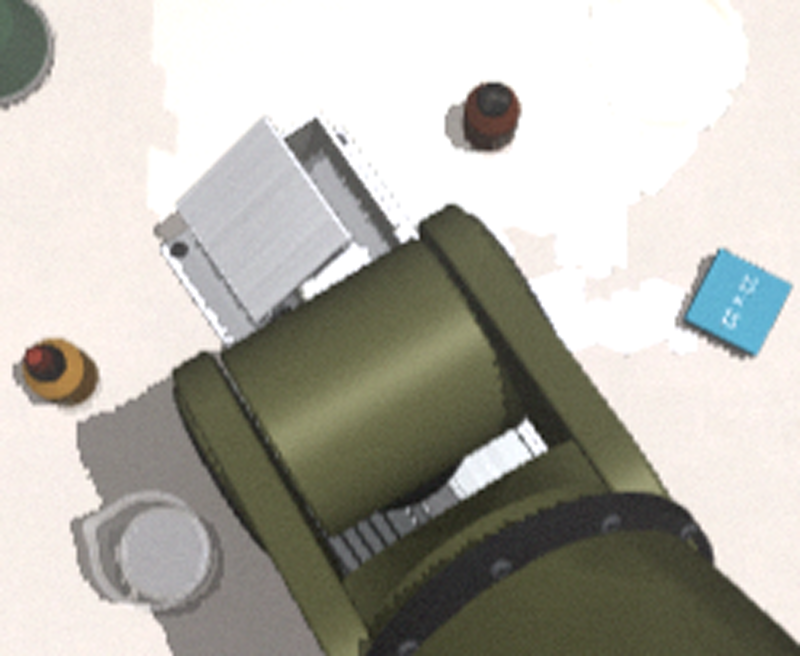

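Flap at 0.70 rad, box ahead of the finger in the lane (teal at side pixel ~(335,236)). Continue pushing.

Call:
servo_tool(steps=[-0.5, 0, 0, 0, 0, 0, -0.2, -0.5, 0, 0, 0, 0, 0, -0.2, -0.5, 0, 0, 0, 0, 0, -0.2, -0.5, 0, 0, 0, 0, 0, -0.2, -0.5, 0, 0, 0, 0, 0, -0.2, -0.5, 0, 0, 0, 0, 0, -0.2, -0.5, 0, 0, 0, 0, 0, -0.2])

```text
time_s: 6.48
position: [0.5207, 0.3725, 0.0633]
tcp_rot: [[-0.813, -0.583, -0.0], [-0.583, 0.813, 0.0], [-0.0, 0.0, -1.0]]
ft_force: [-1.6, -1.8, 4.0]
grip_width: 0.0513
```

Call:
servo_tool(steps=[-0.5, 0, 0, 0, 0, 0, -0.2, -0.5, 0, 0, 0, 0, 0, -0.2, -0.5, 0, 0, 0, 0, 0, -0.2, -0.4, 0, 0, 0, 0, 0, -0.2, 0, 0, 0, 0, 0, 0, -0.2, 0, 0, 0, 0, 0, 0, -0.2])

```text
time_s: 7.22
position: [0.5363, 0.3836, 0.0636]
tcp_rot: [[-0.813, -0.582, 0.001], [-0.582, 0.813, 0.001], [-0.002, -0.0, -1.0]]
ft_force: [2.3, 1.6, 2.5]
grip_width: 0.0514
```

```bash
python3 - <<'E'
from h import *
print(tb(sense()['position']))
grab('side','s4');crop('s4','c7',(130,330,200,450));grab('top','t4');crop('t4','c8',(130,335,190,440))
E
python3 fl.py t4
```

```text
[-0.02123275  0.03285186  0.06360615]
9
```

View pics/c7.png

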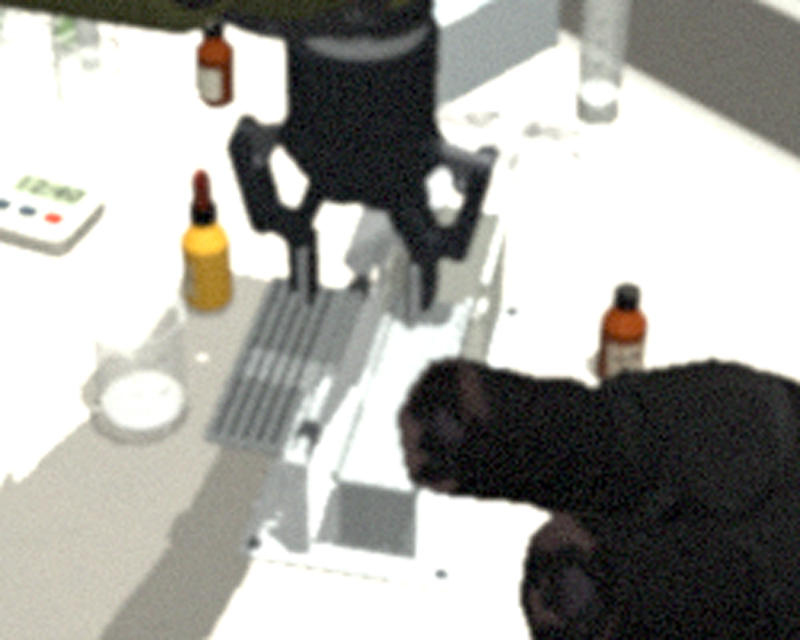

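View pics/c8.png

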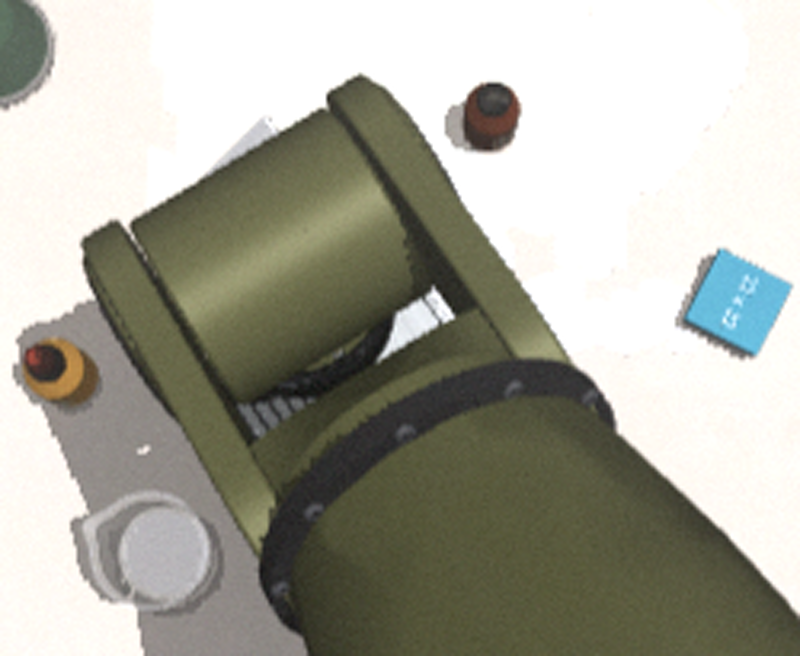

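Teal is no longer seen ahead of the finger; slide back with the pedal still held to check.

Call:
servo_tool(steps=[0.8, 0, 0, 0, 0, 0, -0.2, 0.8, 0, 0, 0, 0, 0, -0.2, 0.8, 0, 0, 0, 0, 0, -0.2, 0.8, 0, 0, 0, 0, 0, -0.2, 0.8, 0, 0, 0, 0, 0, -0.2, 0.8, 0, 0, 0, 0, 0, -0.2, 0.8, 0, 0, 0, 0, 0, -0.2, 0.8, 0, 0, 0, 0, 0, -0.2, 0.8, 0, 0, 0, 0, 0, -0.2, 0, 0, 0, 0, 0, 0, -0.2])

```text
time_s: 8.57
position: [0.4766, 0.3409, 0.0631]
tcp_rot: [[-0.813, -0.583, -0.001], [-0.583, 0.813, -0.001], [0.002, 0.0, -1.0]]
ft_force: [-1.3, -1.8, 3.3]
grip_width: 0.0515
```

```bash
python3 - <<'E'
from h import *
print(tb(sense()['position']))
grab('side','s5');crop('s5','c9',(130,330,200,450));grab('top','t5');crop('t5','c10',(130,335,190,440))
E
python3 fl.py t5
```

```text
[-0.09459314  0.0328818   0.06312587]
1109
flap rad 0.7202102088821787 zmax 0.12407735421858006 y [-0.0034538  0.0407533]
```

View pics/c9.png

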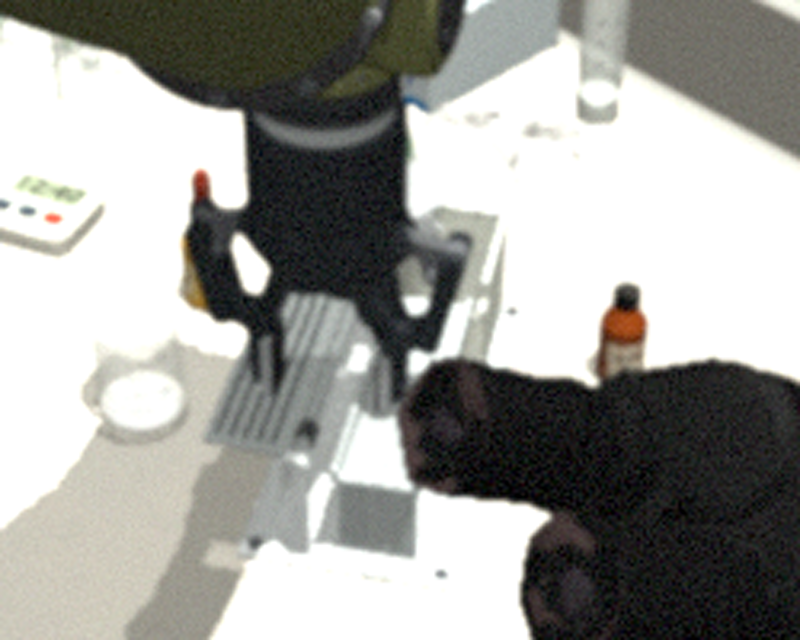

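View pics/c10.png

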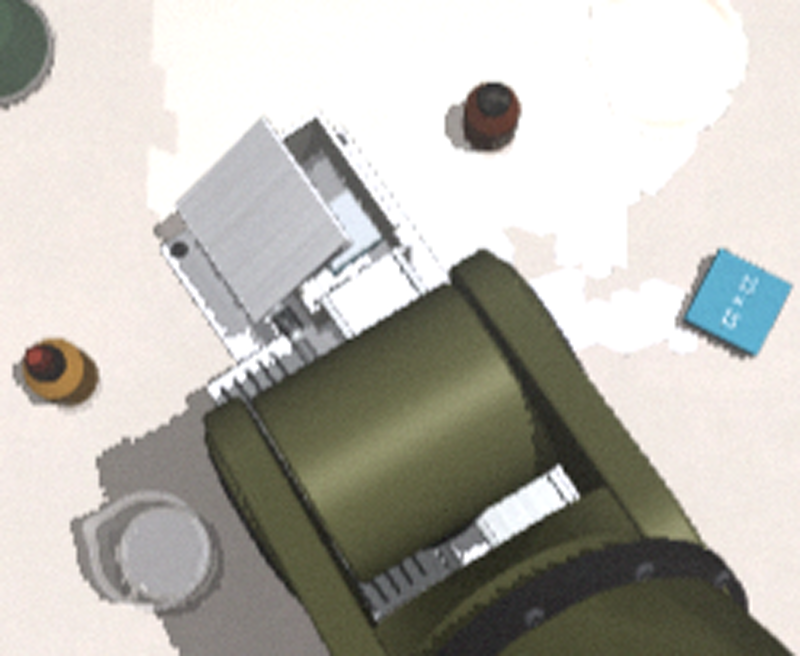

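```bash
python3 - <<'E'
from h import *
z=load('t5');P=tb(pts(z))
for v in range(192,222,3): print(v,[(P[v,u]*1000).round().astype(int).tolist() for u in range(292,316,4)])
E
```

```text
192 [[43, -15, 5], [37, -19, 19], [34, -24, 15], [25, -26, 46], [17, -29, 74], [25, -41, 2]]
195 [[17, -3, 123], [33, -16, 18], [30, -21, 16], [26, -26, 20], [14, -26, 70], [21, -38, 5]]
198 [[14, -1, 121], [29, -13, 19], [25, -18, 21], [22, -24, 17], [14, -26, 43], [5, -28, 77]]
201 [[11, 1, 117], [7, -3, 123], [21, -16, 19], [18, -21, 17], [15, -27, 13], [3, -27, 66]]
204 [[8, 4, 118], [4, 0, 123], [18, -13, 16], [14, -18, 17], [11, -24, 16], [4, -27, 39]]
207 [[4, 6, 117], [1, 2, 120], [14, -10, 18], [10, -16, 16], [8, -22, 8], [4, -27, 9]]
210 [[1, 9, 116], [13, -2, 19], [10, -8, 18], [8, -14, 8], [5, -19, 1], [-7, -19, 63]]
213 [[1, 10, 97], [9, 0, 19], [8, -6, 7], [4, -11, 4], [-8, -12, 64], [-11, -17, 63]]
216 [[11, 7, 5], [7, 2, 7], [4, -3, 6], [-8, -4, 62], [-11, -9, 63], [-15, -14, 63]]
219 [[7, 10, 6], [4, 5, 4], [-8, 3, 63], [-12, -2, 63], [-15, -7, 61], [-19, -11, 64]]
```

The hopper holds a flat surface at z≈17 mm (floor 4 + 13 mm), so the box is lying in the bin, white base up. Release the pedal.

Call:
servo_tool(steps=[0, 0, -0.6, 0, 0, 0, -0.2, 0, 0, -0.7, 0, 0, 0, -0.2, 0, 0, -0.8, 0, 0, 0, -0.2, 0, 0, -0.9, 0, 0, 0, -0.2, 0, 0, -1, 0, 0, 0, -0.2, 0, 0, -2, 0, 0, 0, -0.2, 0, 0, -3, 0, 0, 0, -0.2, 0, 0, -4, 0, 0, 0, -0.2, 0, 0, -4, 0, 0, 0, -0.2, 0, 0, 0, 0, 0, 0, -0.2])

```text
time_s: 9.93
position: [0.4781, 0.342, 0.237]
tcp_rot: [[-0.813, -0.583, 0.005], [-0.583, 0.813, 0.003], [-0.006, -0.0, -1.0]]
ft_force: [0.2, 0.1, -1.0]
grip_width: 0.0516
```

Call:
servo_tool(steps=[4, 0, 0, 0, 0, 0, -0.2, 4, 0, 0, 0, 0, 0, -0.2, 4, 0, 0, 0, 0, 0, -0.2, 0, 0, 0, 0, 0, 0, -0.2, 0, 0, 0, 0, 0, 0, -0.2, 0, 0, 0, 0, 0, 0, -0.2])

```text
time_s: 10.68
position: [0.3803, 0.2718, 0.2329]
tcp_rot: [[-0.813, -0.583, -0.0], [-0.583, 0.813, -0.0], [0.001, 0.0, -1.0]]
ft_force: [0.3, 0.7, -0.6]
grip_width: 0.0512
```

```bash
python3 - <<'E'
from h import *
print(tb(sense()['position']),sense()['ft_force'])
grab('side','s6');crop('s6','c11',(130,330,200,450));grab('top','t6');crop('t6','c12',(130,335,190,440))
z=load('t6');P=tb(pts(z));m=(P[...,0]>.005)&(P[...,0]<.06)&(abs(P[...,1])<.025)&(P[...,2]>.05)
q=P[m];print(np.median(q[:,2]),np.polyfit(q[:,1],q[:,2],1))
E
```

```text
[-0.21318751  0.03282269  0.23292741] [ 0.33920452  0.65692069 -0.5680252 ]
0.08103858908078382 [0.00212859 0.081088  ]
```

View pics/c11.png

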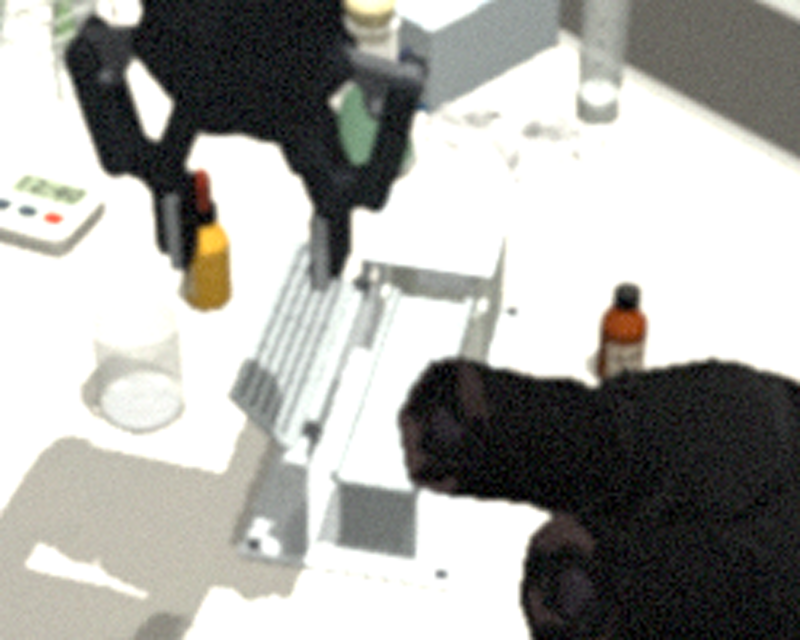

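View pics/c12.png

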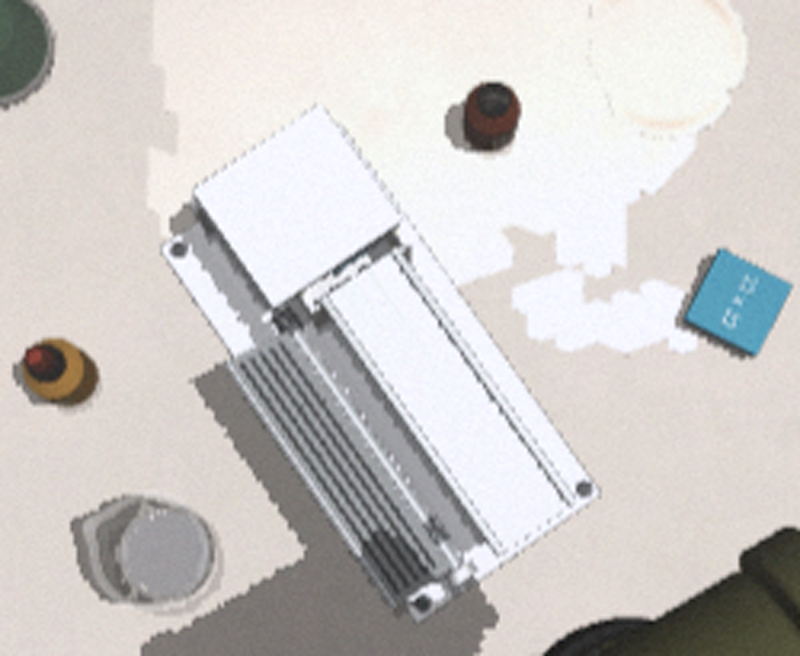

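The flap is shut: its cover is level at z=81 mm. The shelf is empty, the bottles and beaker haven't moved, and the arm is clear.

```bash
python3 -c "
from station import order; print(order.job_done())"
```

```text
the job is handed in; nothing more can be done
None
```

The cover-slip box is in the bin, the flap has shut again, and I handed the job in at about 11 s of the 34 s allowed.

- **What I did:** I held the pedal down with one finger, which kept the flap open at about 0.7 rad. With the other finger I pushed the small teal box along the shelf until it dropped in. I then slid back with the pedal still held, checked the hopper, and lifted off the pedal.
- **Box:** before I let go, the depth image showed a flat face in the hopper at about 17 mm. That is the 4 mm floor plus the 13 mm box, lying lid down.
- **Last checks:** the cover is level at 81 mm, the shelf is empty, and the beaker, both dropper bottles and the larger teal box look unmoved. The arm is clear and touching nothing.
- **Forces:** the wrist read no more than about 5 N at the end of each move.
- **Not measured:** the top camera's view of the flap was blocked at the end of the push, so I couldn't measure its angle there. It read about 0.71 and 0.72 rad before and after. No check failed or disagreed.

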